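Refit the last foot of an upturned trinket chest

TASK

The acrylic trinket chest stands upside down and one corner of its base, where the bare adhesive pad is, has lost its foot. Pick the tall square foot block out of the pocketed parts tray, set it upright on that pad, push it snugly into the corner against both rim strips at once, and keep pressing it there for at least three seconds; finish with the foot still gripped and still pressed against both strips, do not let go. Leave the other parts in their tray and the things on the oval tray where they are.

Things in the scene. Friction and masses are not known exactly. Their poses are not given: they have to be found in the camera images.
- foot: the loose foot: plain dark wood square block, 24 x 24 mm and 42 mm tall, about 25 g, upright in one pocket of the parts tray at any yaw; the tallest of the three parts there. Origin at the centre of its underside, z along its height; both ends and all four sides are alike
- pad: bare white pad 20 x 20 x 2 mm (a hard slab, not sticky here) in the footless rim corner; origin at the centre of its underside, on the base board (100 mm above the dresser), sides parallel to the chest. A foot pressed home is centred over it, the inner faces of the two adjoining rim strips being 12 mm from its centre; its underside is then 2 mm above the board
- chest: clear acrylic two-drawer chest standing upside down, 140 (own x) x 190 (own y) x 100 mm, fixed; its top 10 mm is the pine base board, edged by a pine rim standing 10 mm above it. Origin on the dresser under its centre. Four corner seats at own x = +-50, y = +-75 mm: three carry feet, the fourth the bare pad (which one varies)
- rim_near: the chest's rim strip on its -x side: pine, 8 mm thick, 10 mm tall, origin at its underside on the base board, mid-length; its inner face is at own x = -62 mm of the chest. Fixed to the chest
- rim_far: the chest's rim strip on its +x side: pine, 8 mm thick, 10 mm tall, origin at its underside on the base board, mid-length; its inner face is at own x = +62 mm of the chest. Fixed to the chest
- rim_left: the chest's rim strip on its +y side: pine, 8 mm thick, 10 mm tall, origin at its underside on the base board, mid-length; its inner face is at own y = +87 mm of the chest. Fixed to the chest
- rim_right: the chest's rim strip on its -y side: pine, 8 mm thick, 10 mm tall, origin at its underside on the base board, mid-length; its inner face is at own y = -87 mm of the chest. Fixed to the chest
- fitted1: one of the three feet already glued on: dark wood block 24 x 24 x 42 mm on a 2 mm white pad, in one of the four rim corners, origin on the base board under its centre; fixed, sides parallel to the chest
- fitted2: one of the three feet already glued on: dark wood block 24 x 24 x 42 mm on a 2 mm white pad, in one of the four rim corners, origin on the base board under its centre; fixed, sides parallel to the chest
- fitted3: one of the three feet already glued on: dark wood block 24 x 24 x 42 mm on a 2 mm white pad, in one of the four rim corners, origin on the base board under its centre; fixed, sides parallel to the chest
- parts_tray: low pine tray 172 (own x) x 52 (own y) mm with three pockets in a row along own x, at own x = -55.5, 0 and +55.5 mm, each about 49 x 40 mm; pocket floor 3 mm and walls 14 mm above the dresser, fixed. Origin on the dresser under its centre
- knob: round dark wood drawer knob, 26 mm across, 18 mm tall, in a pocket of the parts tray; to be left there
- stub: short square dark wood stub, 24 x 24 x 14 mm, in a pocket of the parts tray; to be left there
- oval_tray: fixed oval steel tray, 300 (own x) x 210 mm, low rim about 14 mm; origin on the dresser under its centre
- frog: green ceramic frog ring holder, about 65 mm tall; bystander on the oval tray; leave it alone
- watch: black rubberised wristwatch lying flat, 135 x 42 x 12 mm; bystander on the oval tray; leave it alone
- comb: horn-effect comb lying flat, 150 x 33 x 5 mm; bystander on the oval tray; leave it alone
- flacon: closed perfume flacon, 45 x 26 x 90 mm; bystander on the oval tray; leave it alone
There are look-alikes about, which are no part of the job. What is shaped like the foot but yellow is not meant.

How it is judged:
By the outcome, as a careful person would: the job done as asked, in the order asked, and still so for the second after the job is handed in, while the arm keeps its last pose, push and grip.
It also fails if it takes over 59 s, if anything falls off the work surface, if the arm or the gripper's body presses on something with over 40 N, if the wrist force passes 120 N, or if a joint passes its speed limit or range.

ROBOT

A 7-joint arm with a two-finger parallel gripper is mounted at the origin on the work surface. World frame = base frame: x ahead of the robot, y to its left, z up, the work surface at z = 0. Lengths are in m, angles in rad, forces in N, time in s.
With the tool pointing down it reaches from about 0.4 to 0.875 m from the base axis. Payload 4.4 kg.
Tool frame: the origin (TCP) lies on the front face of the gripper's body, between the roots of the fingers; the fingertips stand 73 mm ahead of it and the grasp point (between the pads) lies 54 mm ahead of it; x points along the fingers, z is the direction in which the jaws open and shut, and the axes are right-handed (so a half turn about x gives the same grasp; the last joint's range is limited). The gripper opens to 85 mm and grips with 20 to 120 N. Pads are 22 mm wide; open, the fingers measure 114 mm over their backs; the gripper's body (76 mm by 85 mm) begins 54 mm behind the grasp point. The pads swing forward as they close: fully open they stand 13 mm farther back than shut.
Start: joints at [1.165, 0.628, 0.038, 1.517, -0.027, 0.996, -0.02], TCP at [0.217, -0.613, 0.304] pointing down, gripper open.
Joint ranges: [-3.06, 3.06], [-0.37, 2.12], [-1.25, 1.32], [0.18, 2.47], [-1.1, 4.24], [0.23, 1.98], [-2.94, 2.94]. Speed limits (rad/s): [2.57, 2.57, 3.14, 3.14, 3.14, 3.14, 3.14].

INTERFACE

Orientations are given as a unit quaternion [w, x, y, z].
In Python, from workcell import arm gives the robot as it stands. The module is installed in compiled form; this text tells all that it offers.
- The arm moves only by the tool step_arm, never from a script. Its argument "increments" is a list that holds one entry, the list of rows, each a list of 7 numbers: the finger opening in mm, from 0 to 85.4, then the shift along the world's x, y, z as a fraction of full scale, then the turn, a rotation vector about the world's x, y, z as a fraction of full scale. A call has 1 to 20 rows; each row is the pose to reach, as a shift and turn from the pose commanded when the call began; what a row does not reach only later rows make up. Full scale, the value 1, is 200 mm for a shift and 90 degrees for a turn. A row lasts 1/8 s, in which the tool goes at most 62.5 mm and 10.7 degrees, less where a joint would pass 70% of its speed; a pose out of reach is approached as far as the arm can. A call with a number of a shift or a turn outside -1 to 1 is refused whole. A call with a gripper value outside its range is refused whole. The fingers move at their own pace and stop on an object; "squeeze" is the grip in N (left out, the last holds). Time passes only in rows, so rows that repeat a pose let the fingers close. It gives the time, the measured TCP pose, the force and the opening at its end, in the units of the state.
- arm.read_state(): the state, without advancing time (a new reading comes with each control period).
- arm.snapshot(name): name is "scene" or "side" or "wrist"; returns a dict with "image" (400x640x3 uint8, red, green, blue), "fx", "fy", "cx", "cy" (pixels), "pose" (4x4, takes a point from camera to world coordinates); the wrist camera has in their place "mount" (4x4, takes a point from camera to tool coordinates, whose origin is the TCP and whose axes are the tool frame's). Camera axes: x right, y up, looking along -z (the intrinsics and any distortion apply to the point x, -y, -z); pixel columns grow to the right and rows downward; lengths in m; the calibration is good to about 2 mm. The wrist camera is an equidistant fisheye: a pixel r from the principal point sees the ray r / f radians off the axis. A picture is of the moment at which its call begins: read the wrist's pose just before it. There is no depth.
- arm.finish_job(): hands the job in, once; it reports no verdict.
The state is a dict: "t": time; "qpos": joint angles; "joint_velocities": joint speeds; "effort": joint torques, N m; "tcp_pos": TCP position; "eef_rot": TCP orientation; "contact_force": force on the tool from outside, world axes, zero at the start; "wrist_torque": the same for the moment, N m; "grip_width": opening from 0.0 (shut) to 1.0 (fully open).
Only numpy, scipy, OpenCV 4.12 (cv2) and the standard library are available. Lean on these libraries where they do the work, as an engineer would, in place of code of your own. Each camera call takes 0.05 s, during which the arm holds its last target.

## Working session

There is one attempt and no reset: what is moved stays moved. The work goes in short steps, Python scripts to look and compute and a tool call to move; the robot and the scene stay as the last step left them, time stands still between calls to the robot, and variables do not carry over. Pictures are saved under pics/ and viewed, and the job is handed in when it is done.

Besides the shell and the picture viewer there is one more tool, called after "Request:" as name(argument=value, ...), one argument or row to a line, values as JSON. step_arm: Moves the arm, as the interface text tells. Its arguments: {"type":"object","properties":{"increments":{"type":"array"},"squeeze":{"type":"number"}},"required":["increments"]}

```bash
mkdir -p pics
python3 - <<'E'
from workcell import arm
import cv2,json
import numpy as np
s=arm.read_state();print(s)
for n in["scene","side","wrist"]:
    d=arm.snapshot(n);cv2.imwrite(f"pics/{n}0.png",d["image"][:,:,::-1])
    print(n,{k:(np.round(v,4).tolist() if hasattr(v,'shape') else v) for k,v in d.items() if k!="image"})
    np.savez(f"{n}0.npz",**{k:v for k,v in d.items()})
E
```

```text
{'t': 0.0, 'qpos': array([ 1.16518607,  0.62934333,  0.03846332,  1.51839735, -0.02701055,
        0.9962789 , -0.02001741]), 'joint_velocities': array([-1.33699707e-03,  1.94595519e-04, -4.97286428e-05,  1.52899281e-03,
        1.54386664e-04,  8.66760608e-04, -1.19390557e-03]), 'effort': array([-1.36157455e-04, -5.63412452e+01,  1.22622035e+00, -1.93450338e+01,
        1.10099983e-02,  1.06691674e-02, -3.23271586e-06]), 'tcp_pos': array([ 0.21650482, -0.61235712,  0.30298177]), 'eef_rot': array([ 0.57677938,  0.4086487 ,  0.57789297, -0.40788663]), 'contact_force': array([ 0.56011246, -0.32174704, -1.17819609]), 'wrist_torque': array([0.03623297, 0.0589908 , 0.01357245]), 'grip_width': 0.9980242045503452}
scene {'fx': 416.0652217998733, 'fy': 416.0652217998733, 'cx': 320.4814211928392, 'cy': 196.71175333329754, 'pose': [[-0.8588, -0.4135, 0.3024, 0.9025], [0.5121, -0.7098, 0.4836, 0.6342], [0.0146, 0.5702, 0.8214, 1.0801], [0.0, 0.0, 0.0, 1.0]]}
side {'fx': 368.4496417508163, 'fy': 368.4496417508163, 'cx': 321.000528996692, 'cy': 196.6961439560922, 'pose': [[0.9925, 0.0501, -0.1111, 0.4402], [-0.121, 0.5157, -0.8482, -0.7781], [0.0148, 0.8553, 0.5179, 0.6009], [0.0, 0.0, 0.0, 1.0]]}
wrist {'fx': 309.70691628693146, 'fy': 309.70691628693146, 'cx': 319.1236368281515, 'cy': 201.3904484548264, 'mount': [[-0.0003, 0.3225, -0.9466, -0.0705], [-0.0006, 0.9466, 0.3225, 0.083], [1.0, 0.0007, -0.0001, 0.0], [0.0, 0.0, 0.0, 1.0]]}
```

View pics/scene0.png

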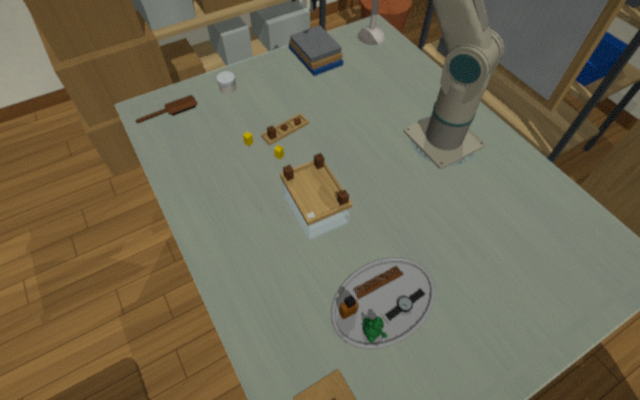

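View pics/side0.png

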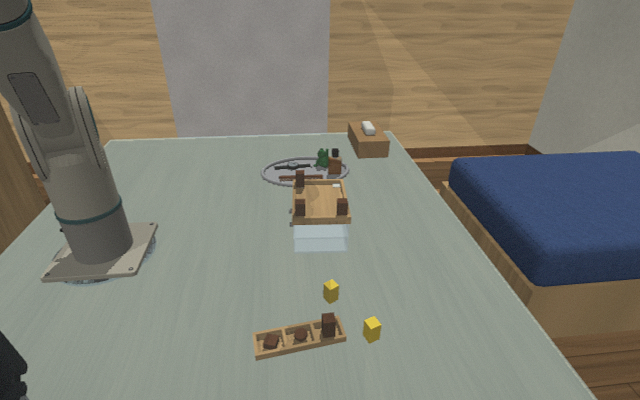

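View pics/wrist0.png

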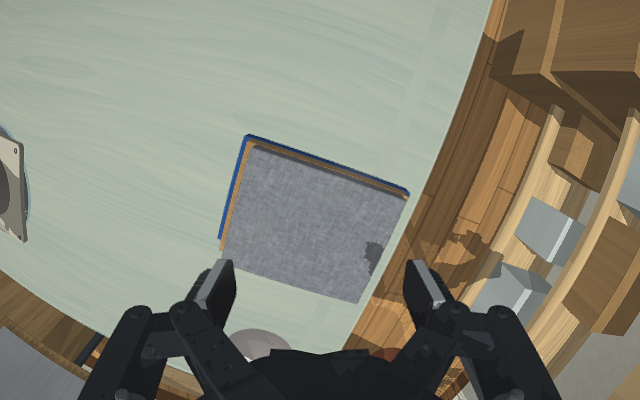

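The foot is the tall dark block at the end of the parts tray: scene (271,132), side (328,325). The yellow blocks at scene (248,138) and (279,152) are the look-alikes. The bare pad is at scene (310,215), side (337,186). I'll check both in enlarged crops.

```bash
cat > h.py <<'E'
import numpy as np,cv2
from scipy.spatial.transform import Rotation as R
def ray(d,u,v):
    P=d["pose"];c=np.array([(u-d["cx"])/d["fx"],-(v-d["cy"])/d["fy"],-1.]);return P[:3,3],P[:3,:3]@c
def plane(d,u,v,z):
    o,r=ray(d,u,v);return o+r*(z-o[2])/r[2]
def proj(d,p):
    P=d["pose"];c=P[:3,:3].T@(np.asarray(p)-P[:3,3]);return d["cx"]+d["fx"]*c[0]/-c[2],d["cy"]-d["fy"]*c[1]/-c[2]
def quat(q):return R.from_quat([q[1],q[2],q[3],q[0]])
def wpose(s,d):
    T=np.eye(4);T[:3,:3]=quat(s["eef_rot"]).as_matrix();T[:3,3]=s["tcp_pos"];return T@d["mount"]
def wray(T,d,u,v):
    x,y=u-d["cx"],v-d["cy"];r=np.hypot(x,y);th=r/d["fx"];k=np.sin(th)/max(r,1e-9)
    return T[:3,3],T[:3,:3]@np.array([x*k,-y*k,-np.cos(th)])
def wplane(T,d,u,v,z):
    o,r=wray(T,d,u,v);return o+r*(z-o[2])/r[2]
def wproj(T,d,p):
    c=T[:3,:3].T@(np.asarray(p)-T[:3,3]);th=np.arctan2(np.hypot(c[0],c[1]),-c[2]);n=np.hypot(c[0],c[1])
    return d["cx"]+d["fx"]*th*c[0]/n,d["cy"]-d["fx"]*th*c[1]/n
E
python3 - <<'E'
from h import *
s=dict(np.load("scene0.npz"));d=dict(np.load("side0.npz"))
a=cv2.resize(s["image"][100:250,230:370],None,fx=4,fy=4,interpolation=cv2.INTER_CUBIC);cv2.imwrite("pics/sc.png",a[:,:,::-1])
a=np.vstack([cv2.resize(d["image"][270:370,240:400],None,fx=4,fy=4,interpolation=2)[:, :],]);cv2.imwrite("pics/sd1.png",a[:,:,::-1])
a=cv2.resize(d["image"][160:260,260:400],None,fx=5,fy=5,interpolation=2);cv2.imwrite("pics/sd2.png",a[:,:,::-1])
E
```

```text
(no output)
```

View pics/sc.png

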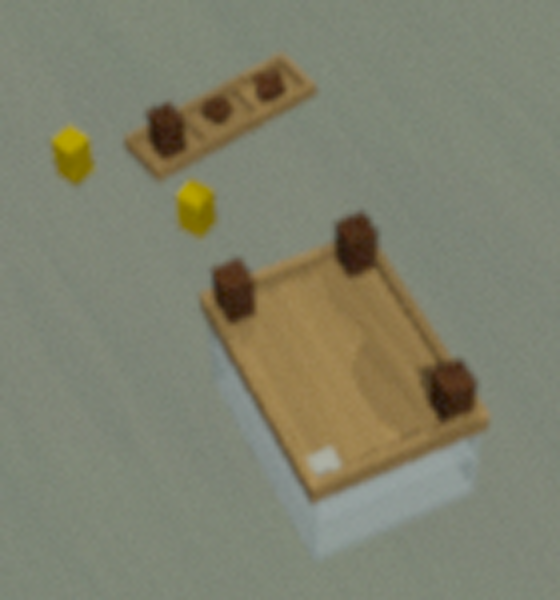

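View pics/sd1.png

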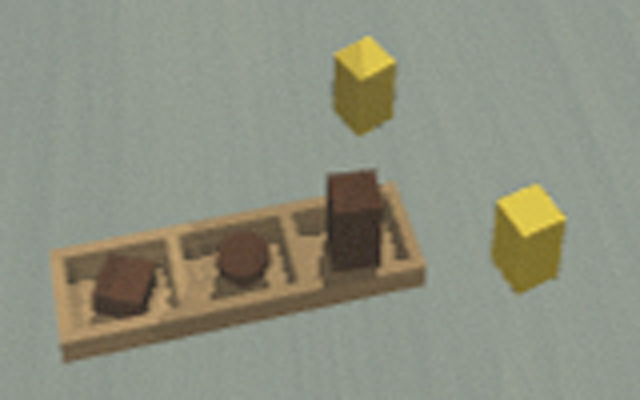

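View pics/sd2.png

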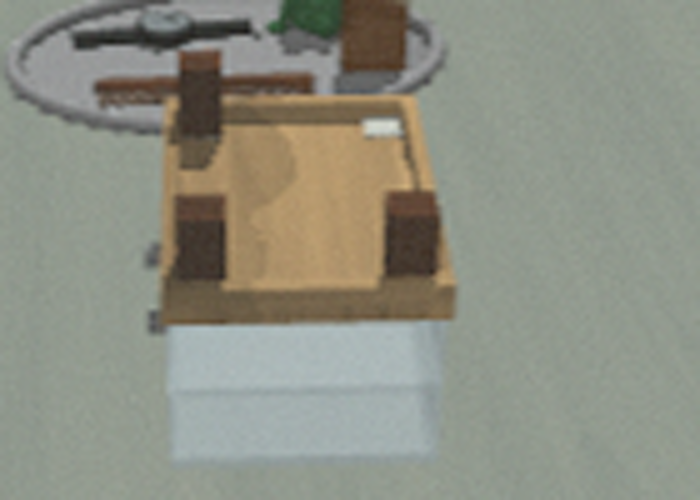

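Confirmed: the dark block at scene crop (166,130), side crop (353,225), is the tallest of the three parts. The knob and stub are low, and the two yellow blocks are outside the tray. Next I'll work out positions.

Run:
```python
from h import *
np.set_printoptions(precision=4,suppress=True)
s=dict(np.load("scene0.npz"));d=dict(np.load("side0.npz"))
S=lambda x,y,z:plane(s,230+x/4,100+y/4,z)
D1=lambda x,y,z:plane(d,240+x/4,270+y/4,z)
D2=lambda x,y,z:plane(d,260+x/5,160+y/5,z)
print("foot top",S(166,112,.045),D1(353,186,.045))
print("foot top corners side",[D1(*p,.045)[:2] for p in[(327,176),(376,170),(382,205),(332,208)]])
print("tray side",[D1(*p,.014)[:2] for p in[(51,250),(395,184),(425,266),(63,346)]])
print("rim scene",[S(*p,.11)[:2] for p in[(200,295),(313,490),(488,415)]])
print("rim side",[D2(*p,.11)[:2] for p in[(165,97),(417,95),(455,287),(163,290)]])
print("pad",S(323,460,.102),D2(382,128,.102))
print("fit tops S",[S(*p,.144)[:2] for p in[(234,270),(357,223),(455,371)]])
print("fit tops D",[D2(*p,.144)[:2] for p in[(200,60),(201,209),(411,205)]])
print("yellow",S(70,138,.045),S(196,194,.045),D1(364,57,.045),D1(530,208,.045))
```

```text
foot top [ 0.5197 -0.3047  0.045 ] [ 0.5201 -0.3043  0.045 ]
foot top corners side [array([ 0.5086, -0.2971]), array([ 0.5324, -0.296 ]), array([ 0.532 , -0.3169]), array([ 0.5086, -0.3161])]
tray side [array([ 0.3761, -0.3003]), array([ 0.5456, -0.279 ]), array([ 0.5519, -0.3287]), array([ 0.3833, -0.3528])]
rim scene [array([ 0.6063, -0.0679]), array([0.6178, 0.1195]), array([0.4812, 0.1282])]
rim side [array([0.4792, 0.1256]), array([0.6195, 0.1147]), array([ 0.6046, -0.0746]), array([ 0.4676, -0.0634])]
pad [0.5974 0.0977 0.102 ] [0.5966 0.0935 0.102 ]
fit tops S [array([ 0.585 , -0.0512]), array([ 0.4859, -0.0448]), array([0.4955, 0.1039])]
fit tops D [array([0.4975, 0.1028]), array([ 0.487, -0.048]), array([ 0.5855, -0.054 ])]
yellow [ 0.6032 -0.3182  0.045 ] [ 0.5405 -0.2097  0.045 ] [ 0.5375 -0.2209  0.045 ] [ 0.6006 -0.3261  0.045 ]
```

Run:
```python
from h import *
np.set_printoptions(precision=4,suppress=True)
from workcell import arm
s=arm.read_state();M=quat(s["eef_rot"]).as_matrix();print(M)
z=M[:,2];print("jaw yaw deg",np.degrees(np.arctan2(z[1],z[0])), "tcp az",np.degrees(np.arctan2(s["tcp_pos"][1],s["tcp_pos"][0])))
sd=dict(np.load("side0.npz"));sc=dict(np.load("scene0.npz"));print(plane(sc,348,310,0),plane(sd,334,172,0))
```

```text
[[-0.0005  0.9428  0.3333]
 [ 0.0014  0.3333 -0.9428]
 [-1.     -0.     -0.0015]]
jaw yaw deg -70.53040834134744 tcp az -70.52652306384695
[0.6295 0.3502 0.    ] [0.6354 0.3693 0.    ]
```

Request:
step_arm(
  increments=[
    [[60,0.12,0.12,0,0.1,0,0],[60,0.25,0.25,0,0,0,0.2],[50,0.4,0.4,0,0,0,0.3],[50,0.55,0.55,0,0,0,0.42],[50,0.7,0.7,0,0,0,0.54],[40,0.85,0.85,0,0,0,0.66],[40,1,1,-0.1,0,0,0.783],[40,1,1,-0.2,0,0,0.783]],
  ],
)

```text
t: 1.15
tcp_pos: [0.4202, -0.4091, 0.2638]
eef_rot: [0.708, -0.003, 0.706, 0.004]
contact_force: [-0.6, -0.6, -0.6]
grip_width: 0.469
```

Request:
step_arm(
  increments=[
    [[36,0.25,0.25,-0.1,0,0,0],[36,0.5,0.525,-0.22,0,0,0],[36,0.5,0.525,-0.22,0,0,0],[36,0.5,0.525,-0.22,0,0,0]],
  ],
)

```text
t: 1.65
tcp_pos: [0.518, -0.305, 0.219]
eef_rot: [0.707, -0.001, 0.707, 0.002]
contact_force: [0.0, -0.6, -0.3]
grip_width: 0.424
```

```bash
cat > snap.py <<'E'
from h import *
from workcell import arm
import sys,pickle
np.set_printoptions(precision=4,suppress=True)
def take(name,tag):
    s=arm.read_state();d=arm.snapshot(name);d["T"]=wpose(s,d) if name=="wrist" else d["pose"]
    pickle.dump((s,d),open(f"{name}_{tag}.pkl","wb"));cv2.imwrite(f"pics/{name}_{tag}.png",d["image"][:,:,::-1]);return s,d
if __name__=="__main__":
    for n in sys.argv[2:]:
        s,d=take(n,sys.argv[1])
    print({k:s[k] for k in("t","qpos","tcp_pos","eef_rot","contact_force","grip_width")})
E
python3 snap.py 1 wrist
```

```text
{'t': 1.65, 'qpos': array([ 0.6527,  0.6713, -0.2666,  1.7346,  0.2355,  0.7686,  0.2747]), 'tcp_pos': array([ 0.518, -0.305,  0.219]), 'eef_rot': array([ 0.7069, -0.0006,  0.7073,  0.0021]), 'contact_force': array([ 0.019 , -0.6014, -0.2517]), 'grip_width': 0.42420205509311537}
```

View pics/wrist_1.png

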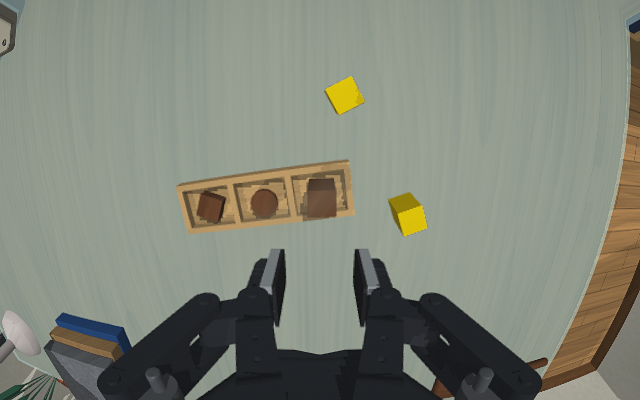

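Run:
```python
import pickle;from h import *
s,d=pickle.load(open("wrist_1.pkl","rb"))
a=cv2.resize(d["image"][155:235,175:365],None,fx=4.2,fy=4.2,interpolation=2);cv2.imwrite("pics/w1c.png",a[:,:,::-1])
```

```text
(no output)
```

View pics/w1c.png

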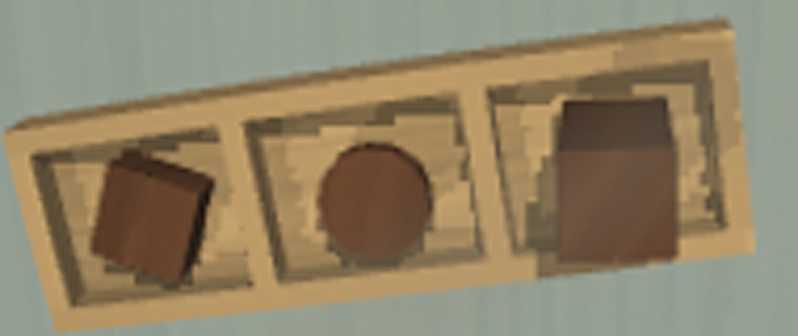

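Run:
```python
import pickle;from h import *
np.set_printoptions(precision=4,suppress=True)
s,d=pickle.load(open("wrist_1.pkl","rb"));T=d["T"]
W=lambda x,y,z:wplane(T,d,175+(x+.5)/4.2-.5,155+(y+.5)/4.2-.5,z)
P=np.array([W(*p,.045)[:2] for p in[(559,148),(672,147),(678,262),(560,263)]]);print(P,P.mean(0),np.linalg.norm(P-np.roll(P,1,0),axis=1))
e=[P[1]-P[0],P[2]-P[3],-(P[3]-P[0])[[1,0]]*[1,-1],-(P[2]-P[1])[[1,0]]*[1,-1]]
print([np.degrees(np.arctan2(v[1],v[0])) for v in e])
B=np.array([W(*p,.003)[:2] for p in[(563,99),(666,98)]]);print("base top edge",B)
```

```text
[[ 0.5083 -0.295 ]
 [ 0.5305 -0.2947]
 [ 0.5322 -0.319 ]
 [ 0.5083 -0.3193]] [ 0.5198 -0.307 ] [0.0243 0.0222 0.0243 0.0239]
[np.float64(0.7453872929561209), np.float64(0.717491908404061), np.float64(-0.024826685556003134), np.float64(3.9814313719188683)]
base top edge [[ 0.5077 -0.2959]
 [ 0.5311 -0.2956]]
```

Request:
step_arm(
  increments=[
    [[36,0.01,-0.007,-0.2,0,0,0],[36,0.01,-0.007,-0.4,0,0,0],[36,0.01,-0.007,-0.55,0,0,0],[36,0.01,-0.007,-0.64,0,0,0],[36,0.01,-0.007,-0.64,0,0,0]],
  ],
)

```text
t: 2.33
tcp_pos: [0.5175, -0.3102, 0.0912]
eef_rot: [0.706, 0.001, 0.708, -0.001]
contact_force: [1.2, 0.6, -0.1]
grip_width: 0.419
```

```bash
python3 snap.py 2 wrist side
python3 - <<'E'
import pickle;from h import *
s,d=pickle.load(open("side_2.pkl","rb"));w=pickle.load(open("wrist_2.pkl","rb"))[1]
a=cv2.resize(d["image"][220:370,230:430],None,fx=2.5,fy=2.5,interpolation=2)
b=cv2.resize(w["image"][150:400,200:440],(360,375),interpolation=2)
cv2.imwrite("pics/c2.png",np.hstack([a,b[:, :299]])[:,:,::-1])
E
```

```text
{'t': 2.375, 'qpos': array([ 0.615 ,  0.8569, -0.1983,  1.7875,  0.3017,  0.5267,  0.2191]), 'tcp_pos': array([ 0.5184, -0.3102,  0.0923]), 'eef_rot': array([ 0.7071,  0.0006,  0.7071, -0.001 ]), 'contact_force': array([ 0.0777, -0.337 ,  1.5275]), 'grip_width': 0.4204441925112769}
```

View pics/c2.png

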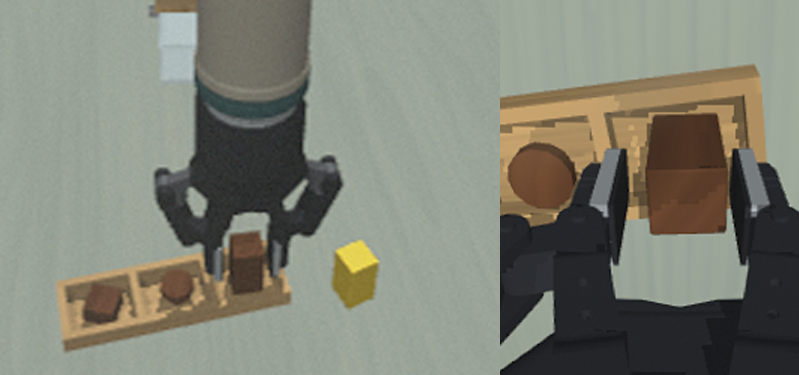

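Run:
```python
import pickle;from h import *
from workcell import arm
np.set_printoptions(precision=4,suppress=True)
s,d=pickle.load(open("wrist_2.pkl","rb"));T=d["T"]
P=np.array([wplane(T,d,200+(x-500)/1.5,150+y/1.5,.045)[:2] for x,y in[(649,169),(724,168),(727,233),(647,233)]]);print(P,P.mean(0))
for i in range(3):print(arm.read_state()["tcp_pos"])
```

```text
[[ 0.5088 -0.2951]
 [ 0.5305 -0.2949]
 [ 0.5325 -0.3189]
 [ 0.5074 -0.3187]] [ 0.5198 -0.3069]
[ 0.5189 -0.3101  0.0929]
[ 0.5189 -0.3101  0.0929]
[ 0.5189 -0.3101  0.0929]
```

Request:
step_arm(
  increments=[
    [[36,0.006,0.017,-0.008,0,0,0],[36,0.006,0.017,-0.008,0,0,0],[22,0.006,0.017,-0.008,0,0,0],[20,0.006,0.017,-0.008,0,0,0],[18,0.006,0.017,-0.008,0,0,0],[18,0.006,0.017,-0.008,0,0,0],[18,0.006,0.017,-0.008,0,0,0]],
  ],
  squeeze=70,
)

```text
t: 3.3
tcp_pos: [0.5203, -0.3059, 0.0911]
eef_rot: [0.707, 0.0, 0.707, -0.001]
contact_force: [-0.8, 0.3, 6.3]
grip_width: 0.271
```

Request:
step_arm(
  increments=[
    [[18,0,0,0.1,0,0,0],[18,0,0,0.3,0,0,0],[18,0,0,0.55,0,0,0],[18,0,0,0.7,0,0,0],[18,0,0,0.7,0,0,0]],
  ],
)

```text
t: 3.92
tcp_pos: [0.5212, -0.3066, 0.234]
eef_rot: [0.709, -0.001, 0.705, -0.002]
contact_force: [-0.2, -1.2, -0.7]
grip_width: 0.267
```

```bash
python3 snap.py 3 wrist side
python3 - <<'E'
import pickle;from h import *
s,d=pickle.load(open("side_3.pkl","rb"));w=pickle.load(open("wrist_3.pkl","rb"))[1]
a=cv2.resize(d["image"][170:370,230:430],None,fx=2,fy=2,interpolation=2)
b=cv2.resize(w["image"][150:350,220:420],(400,400),interpolation=2)
cv2.imwrite("pics/c3.png",np.hstack([a,b])[:,:,::-1])
E
```

```text
{'t': 3.975, 'qpos': array([ 0.6553,  0.656 , -0.2722,  1.7206,  0.2326,  0.7937,  0.2721]), 'tcp_pos': array([ 0.5202, -0.3062,  0.2321]), 'eef_rot': array([ 0.708 , -0.0001,  0.7063, -0.001 ]), 'contact_force': array([-0.7453,  0.327 , -1.0257]), 'grip_width': 0.2655537486675654}
```

View pics/c3.png

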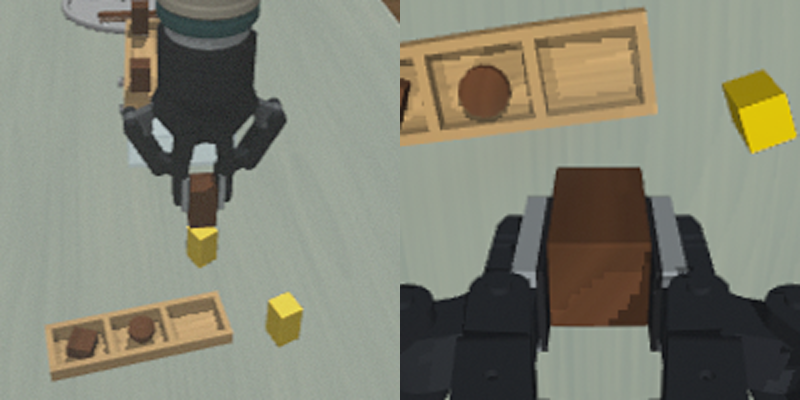

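Request:
step_arm(
  increments=[
    [[18,0.03,0.1,0.15,0,0,0],[18,0.06,0.3,0.29,0,0,0],[18,0.1,0.55,0.29,0,0,-0.02],[18,0.15,0.8,0.29,0,0,-0.047],[18,0.2,1,0.29,0,0,-0.047]],
  ],
)

```text
t: 4.65
tcp_pos: [0.5592, -0.1035, 0.287]
eef_rot: [0.706, 0.026, 0.708, -0.026]
contact_force: [0.1, 0.5, -0.4]
grip_width: 0.269
```

Request:
step_arm(
  increments=[
    [[18,0.05,0.25,0,0,0,0],[18,0.05,0.5,0,0,0,0],[18,0.05,0.68,0,0,0,0],[18,0.05,0.68,0,0,0,0],[18,0.05,0.68,0,0,0,0]],
  ],
)

```text
t: 5.28
tcp_pos: [0.5693, 0.0292, 0.2872]
eef_rot: [0.706, 0.026, 0.707, -0.027]
contact_force: [0.0, -0.9, -0.2]
grip_width: 0.267
```

```bash
python3 snap.py 4 wrist
```

```text
{'t': 5.275, 'qpos': array([ 0.0776,  0.544 , -0.2725,  1.7574,  0.1847,  0.8677, -0.353 ]), 'tcp_pos': array([0.5693, 0.0292, 0.2872]), 'eef_rot': array([ 0.7058,  0.0262,  0.7074, -0.0271]), 'contact_force': array([ 0.048 , -0.8679, -0.2183]), 'grip_width': 0.2670790202067454}
```

View pics/wrist_4.png

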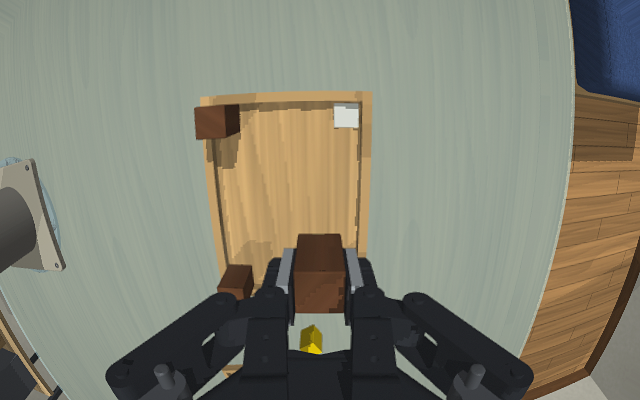

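Run:
```python
import pickle;from h import *
s,d=pickle.load(open("wrist_4.pkl","rb"))
a=cv2.resize(d["image"][80:150,305:385],None,fx=8,fy=8,interpolation=2);cv2.imwrite("pics/w4c.png",a[:,:,::-1])
```

```text
(no output)
```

View pics/w4c.png

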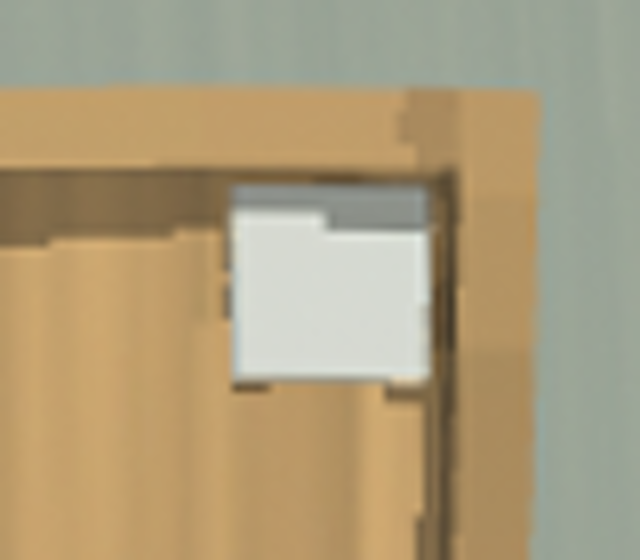

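Run:
```python
import pickle;from h import *
np.set_printoptions(precision=4,suppress=True)
s,d=pickle.load(open("wrist_4.pkl","rb"));T=d["T"]
W=lambda x,y,z:wplane(T,d,305+(x+.5)/8-.5,80+(y+.5)/8-.5,z)[:2]
P=np.array([W(*p,.102) for p in[(232,186),(428,184),(430,381),(233,381)]]);print(P,P.mean(0))
ang=lambda v:np.degrees(np.arctan2(v[1],v[0]))
print(ang(P[1]-P[0]),ang(P[2]-P[3]),ang(P[0]-P[3])-90,ang(P[1]-P[2])-90)
# long edges: rim outer right from full image
a,b=W(541,92,.11),W(530,560,.11);print("outer R",a,b,ang(a-b)-90)
a,b=W(2,90,.11),W(540,92,.11);print("outer back",a,b,ang(b-a))
a,b=W(2,167,.11),W(430,168,.11);print("inner back",a,b,ang(b-a))
a,b=W(458,180,.11),W(459,550,.11);print("inner R",a,b,ang(a-b)-90)
# foot bottom rel
print("foot yaw jaw",ang(T[:3,0]))
# long edge full image
f=lambda u,v:wplane(T,d,u,v,.11)[:2]
img=d["image"]
for v in (100,140,180,220):
    print(v,img[v,355:380].astype(int).sum(1))
```

```text
[[0.5866 0.1083]
 [0.6066 0.1074]
 [0.6056 0.0869]
 [0.5853 0.0882]] [0.596  0.0977]
-2.7142164667865005 -3.542176890078296 -3.681720340192669 -2.74712772916763
outer R [0.6175 0.1163] [0.614  0.0688] -4.210211165813547
outer back [0.5645 0.1197] [0.6174 0.1163] -3.7246141577368506
inner back [0.5639 0.112 ] [0.6059 0.1091] -3.9889390543205185
inner R [0.6087 0.1078] [0.6068 0.0703] -2.8977157617347444
foot yaw jaw -4.352867462066487
100 [437 434 389 390 393 371 366 404 447 443 442 443 440 443 441 441 445 462
 468 470 473 467 466 464 468]
140 [468 466 447 295 313 220 299 378 407 403 404 404 402 404 404 406 425 468
 467 467 472 473 474 470 467]
180 [471 480 383 323 268 332 470 461 459 459 458 459 459 458 456 465 463 467
 472 472 468 468 468 468 464]
220 [315 330 307 271 376 465 457 457 457 459 458 456 460 464 474 473 469 467
 468 467 461 460 459 463 467]
```

Request:
step_arm(
  increments=[
    [[18,0.057,0.16,0,0,0,0.005],[18,0.113,0.322,0,0,0,0.005],[18,0.113,0.322,-0.1,0,0,0.005],[18,0.113,0.322,-0.25,0,0,0.005],[18,0.113,0.322,-0.36,0,0,0.005],[18,0.113,0.322,-0.4,0,0,0.005],[18,0.113,0.322,-0.4,0,0,0.005]],
  ],
)

```text
t: 6.2
tcp_pos: [0.5925, 0.0935, 0.208]
eef_rot: [0.706, 0.024, 0.707, -0.024]
contact_force: [-0.2, -0.4, 0.1]
grip_width: 0.267
```

```bash
python3 snap.py 5 wrist side scene
python3 - <<'E'
import pickle;from h import *
d=pickle.load(open("side_5.pkl","rb"))[1];w=pickle.load(open("wrist_5.pkl","rb"))[1];c=pickle.load(open("scene_5.pkl","rb"))[1]
a=cv2.resize(d["image"][150:250,270:370],(400,400),interpolation=2)
e=cv2.resize(c["image"][130:250,260:360],(400,480),interpolation=2)
b=cv2.resize(w["image"][170:350,240:400],(400,450),interpolation=2)
cv2.imwrite("pics/c5.png",np.hstack([e[:400],b[:400]])[:,:,::-1])
cv2.imwrite("pics/s5.png",a[:,:,::-1])
E
```

```text
{'t': 6.3, 'qpos': array([-0.0513,  0.681 , -0.2448,  1.7465,  0.2283,  0.7405, -0.4804]), 'tcp_pos': array([0.5931, 0.0942, 0.2091]), 'eef_rot': array([ 0.7072,  0.0241,  0.7062, -0.0239]), 'contact_force': array([-0.5164, -0.1278, -0.4993]), 'grip_width': 0.2663324006448571}
```

View pics/c5.png

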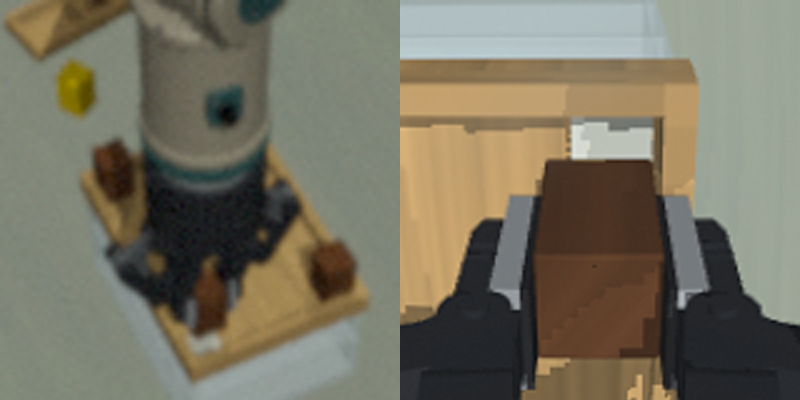

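View pics/s5.png

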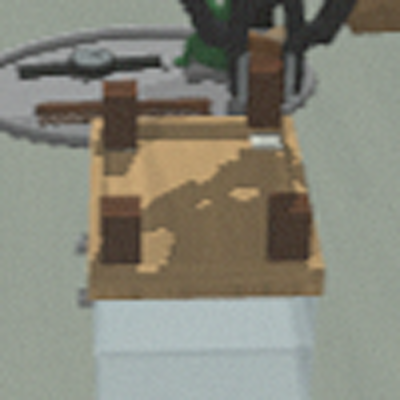

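Run:
```python
import pickle;from h import *
np.set_printoptions(precision=4,suppress=True)
s,d=pickle.load(open("wrist_5.pkl","rb"));T=d["T"];t=s["tcp_pos"]
W=lambda x,y,z:wplane(T,d,240+(x-400)/2.5,170+y/2.5,z)[:2]
print("bottom",W(548,160,t[2]-.0885),W(660,160,t[2]-.0885))
P=np.array([W(*p,t[2]-.0465) for p in[(540,253),(662,251),(660,357),(534,356)]]);print("top",P,P.mean(0))
print("pad edges",W(571,119,.102),W(653,118,.102),"rim inner back z.11",W(600,117,.11),"innerR",W(663,190,.11),W(663,130,.11),"outer",W(697,180,.11),W(640,60,.11))
```

```text
bottom [0.5818 0.1035] [0.6071 0.1018]
top [[0.583  0.1047]
 [0.6045 0.1036]
 [0.6034 0.0793]
 [0.5793 0.0812]] [0.5926 0.0922]
pad edges [0.5867 0.1062] [0.6068 0.105 ] rim inner back z.11 [0.594  0.1094] innerR [0.608  0.0891] [0.6086 0.1051] outer [0.6164 0.0912] [0.6041 0.1227]
```

Request:
step_arm(
  increments=[
    [[18,0,0,-0.04,0,0,0],[18,0,0,-0.07,0,0,0],[18,0,0,-0.08,0,0,0],[18,0,0,-0.086,0,0,0],[18,0,0,-0.086,0,0,0]],
  ],
)

```text
t: 6.98
tcp_pos: [0.5925, 0.0946, 0.1911]
eef_rot: [0.707, 0.024, 0.707, -0.024]
contact_force: [0.3, 0.9, -0.9]
grip_width: 0.267
```

Request:
step_arm(
  increments=[
    [[18,0,0,-0.006,0,0,0],[18,0,0,-0.006,0,0,0]],
  ],
)

```text
t: 7.22
tcp_pos: [0.5926, 0.0946, 0.1901]
eef_rot: [0.707, 0.024, 0.707, -0.024]
contact_force: [-0.2, -0.5, 0.2]
grip_width: 0.27
```

Request:
step_arm(
  increments=[
    [[18,0,0,-0.006,0,0,0],[18,0,0,-0.006,0,0,0]],
  ],
)

```text
t: 7.48
tcp_pos: [0.5926, 0.0946, 0.1901]
eef_rot: [0.707, 0.024, 0.706, -0.024]
contact_force: [-2.4, -1.0, 9.2]
grip_width: 0.269
```

Request:
step_arm(
  increments=[
    [[18,0.005,0,0.003,0,0,0],[18,0.01,-0.001,0.003,0,0,0],[18,0.015,-0.001,0.003,0,0,0],[18,0.015,-0.001,0.003,0,0,0]],
  ],
)

```text
t: 7.98
tcp_pos: [0.5932, 0.0947, 0.1901]
eef_rot: [0.705, 0.023, 0.708, -0.024]
contact_force: [-8.2, 0.6, 11.1]
grip_width: 0.269
```

Request:
step_arm(
  increments=[
    [[18,0,0,0.005,0,0,0],[18,0,0,0.005,0,0,0],[18,0,0,0.005,0,0,0]],
  ],
)

```text
t: 8.35
tcp_pos: [0.5957, 0.0943, 0.1901]
eef_rot: [0.707, 0.024, 0.707, -0.024]
contact_force: [1.1, 0.3, -0.1]
grip_width: 0.267
```

Request:
step_arm(
  increments=[
    [[18,0.005,0,0,0,0,0],[18,0.01,-0.001,0,0,0,0],[18,0.01,-0.001,0,0,0,0]],
  ],
)

```text
t: 8.72
tcp_pos: [0.5961, 0.0943, 0.1901]
eef_rot: [0.706, 0.023, 0.708, -0.024]
contact_force: [-5.4, 0.7, 3.4]
grip_width: 0.266
```

Request:
step_arm(
  increments=[
    [[18,0,0.005,0.001,0,0,0],[18,0.001,0.01,0.002,0,0,0],[18,0.001,0.015,0.002,0,0,0],[18,0.001,0.015,0.002,0,0,0],[18,0.001,0.015,0.002,0,0,0]],
  ],
)

```text
t: 9.35
tcp_pos: [0.5962, 0.0949, 0.1902]
eef_rot: [0.705, 0.023, 0.708, -0.026]
contact_force: [-5.6, -3.6, 4.0]
grip_width: 0.269
```

Request:
step_arm(
  increments=[
    [[18,-0.005,0,0.003,0,0,0],[18,-0.007,0.002,0.004,0,0,0],[18,-0.007,0.005,0.004,0,0,0],[18,-0.007,0.005,0.004,0,0,0]],
  ],
)

```text
t: 9.85
tcp_pos: [0.5961, 0.0983, 0.1913]
eef_rot: [0.707, 0.024, 0.707, -0.024]
contact_force: [-2.6, -1.6, -2.0]
grip_width: 0.267
```

Request:
step_arm(
  increments=[
    [[18,0,0.005,0,0,0,0],[18,0,0.01,-0.002,0,0,0],[18,0,0.01,-0.004,0,0,0],[18,0,0.01,-0.004,0,0,0]],
  ],
)

```text
t: 10.35
tcp_pos: [0.5961, 0.0993, 0.1911]
eef_rot: [0.707, 0.023, 0.707, -0.024]
contact_force: [-3.9, -4.0, 2.9]
grip_width: 0.265
```

```bash
cat > look.py <<'E'
import pickle,sys;from h import *
t=sys.argv[1]
w=pickle.load(open(f"wrist_{t}.pkl","rb"))[1];d=pickle.load(open(f"side_{t}.pkl","rb"))[1]
b=cv2.resize(w["image"][180:330,270:390],(480,600),interpolation=2)
a=cv2.resize(d["image"][160:240,290:350],(320,427),interpolation=2)
o=np.zeros((600,800,3),np.uint8);o[:,:480]=b;o[:427,480:]=a
cv2.imwrite(f"pics/l{t}.png",o[:,:,::-1])
E
python3 snap.py 6 wrist side; python3 look.py 6
```

```text
{'t': 10.4, 'qpos': array([-0.0657,  0.7105, -0.2356,  1.7462,  0.2368,  0.7135, -0.494 ]), 'tcp_pos': array([0.5961, 0.0992, 0.1911]), 'eef_rot': array([ 0.7066,  0.0234,  0.7068, -0.0244]), 'contact_force': array([-5.0653, -3.3663,  2.7131]), 'grip_width': 0.26974477049944673}
```

View pics/l6.png

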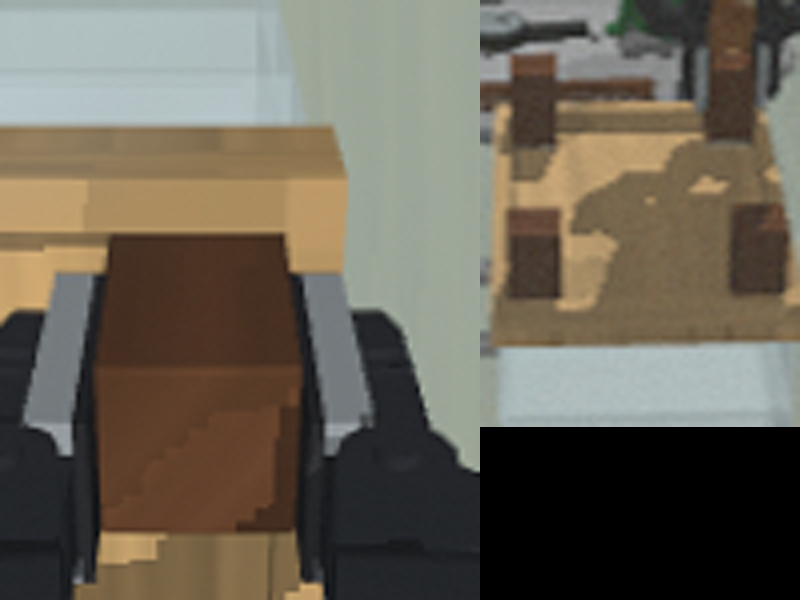

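Request:
step_arm(
  increments=[
    [[18,0.002,0.003,-0.003,0,0,0],[18,0.004,0.006,-0.005,0,0,0],[18,0.004,0.006,-0.005,0,0,0],[18,0.004,0.006,-0.005,0,0,0]],
  ],
  squeeze=90,
)

```text
t: 10.95
tcp_pos: [0.5963, 0.0994, 0.1902]
eef_rot: [0.706, 0.023, 0.707, -0.025]
contact_force: [-6.2, -5.0, 5.0]
grip_width: 0.26
```

Request:
step_arm(
  increments=[
    [[18,0.002,0.004,0.001,0,0,0],[18,0.003,0.008,0.002,0,0,0],[18,0.003,0.008,0.002,0,0,0],[18,0.003,0.008,0.002,0,0,0]],
  ],
)

```text
t: 11.45
tcp_pos: [0.5964, 0.0996, 0.1902]
eef_rot: [0.705, 0.022, 0.708, -0.026]
contact_force: [-6.5, -7.5, 5.4]
grip_width: 0.263
```

```bash
python3 snap.py 7 wrist side; python3 look.py 7
```

```text
{'t': 11.5, 'qpos': array([-0.0695,  0.7131, -0.233 ,  1.7427,  0.2379,  0.7182, -0.4973]), 'tcp_pos': array([0.5965, 0.0997, 0.1903]), 'eef_rot': array([ 0.7055,  0.0225,  0.7079, -0.0262]), 'contact_force': array([-6.8117, -7.3832,  5.0021]), 'grip_width': 0.2584839485935724}
```

View pics/l7.png

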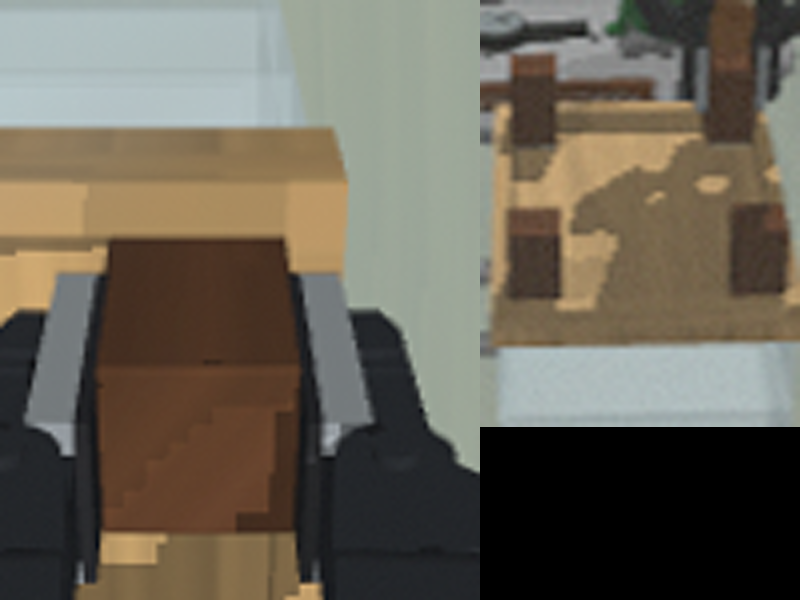

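Request:
step_arm(
  increments=[
    [[18,0.002,0,0.003,0,0,0],[18,0.003,0,0.004,0,0,0],[18,0.003,0,0.004,0,0,0]],
  ],
)

```text
t: 11.92
tcp_pos: [0.5965, 0.0997, 0.1903]
eef_rot: [0.705, 0.022, 0.708, -0.026]
contact_force: [-6.8, -6.3, 0.3]
grip_width: 0.264
```

With almost no downward force (Fz 0.3 N), the side reactions stay at Fx -6.8 and Fy -6.3 N. That means the foot is pressing on both strips and isn't just held by friction. I'll add a light downward press and hold.

Request:
step_arm(
  increments=[
    [[18,0.001,0.001,-0.003,0,0,0],[18,0.001,0.001,-0.003,0,0,0],[18,0.001,0.001,-0.003,0,0,0],[18,0.001,0.001,-0.003,0,0,0],[18,0.001,0.001,-0.003,0,0,0],[18,0.001,0.001,-0.003,0,0,0],[18,0.001,0.001,-0.003,0,0,0],[18,0.001,0.001,-0.003,0,0,0],[18,0.001,0.001,-0.003,0,0,0],[18,0.001,0.001,-0.003,0,0,0],[18,0.001,0.001,-0.003,0,0,0],[18,0.001,0.001,-0.003,0,0,0],[18,0.001,0.001,-0.003,0,0,0],[18,0.001,0.001,-0.003,0,0,0],[18,0.001,0.001,-0.003,0,0,0],[18,0.001,0.001,-0.003,0,0,0],[18,0.001,0.001,-0.003,0,0,0],[18,0.001,0.001,-0.003,0,0,0],[18,0.001,0.001,-0.003,0,0,0],[18,0.001,0.001,-0.003,0,0,0]],
  ],
)

```text
t: 14.42
tcp_pos: [0.5966, 0.0997, 0.1903]
eef_rot: [0.705, 0.022, 0.708, -0.026]
contact_force: [-8.3, -7.6, 4.6]
grip_width: 0.26
```

Request:
step_arm(
  increments=[
    [[18,0,0,0,0,0,0],[18,0,0,0,0,0,0],[18,0,0,0,0,0,0],[18,0,0,0,0,0,0],[18,0,0,0,0,0,0],[18,0,0,0,0,0,0],[18,0,0,0,0,0,0],[18,0,0,0,0,0,0],[18,0,0,0,0,0,0],[18,0,0,0,0,0,0],[18,0,0,0,0,0,0],[18,0,0,0,0,0,0],[18,0,0,0,0,0,0],[18,0,0,0,0,0,0],[18,0,0,0,0,0,0],[18,0,0,0,0,0,0]],
  ],
)

```text
t: 16.42
tcp_pos: [0.5966, 0.0997, 0.1903]
eef_rot: [0.705, 0.022, 0.708, -0.026]
contact_force: [-7.4, -7.8, 6.1]
grip_width: 0.256
```

```bash
python3 snap.py 8 wrist side; python3 look.py 8
```

```text
{'t': 16.475, 'qpos': array([-0.0696,  0.7138, -0.2331,  1.741 ,  0.2375,  0.7209, -0.497 ]), 'tcp_pos': array([0.5966, 0.0997, 0.1902]), 'eef_rot': array([ 0.7049,  0.0223,  0.7084, -0.0264]), 'contact_force': array([-8.3567, -7.7438,  5.5186]), 'grip_width': 0.26699258058410996}
```

View pics/l8.png

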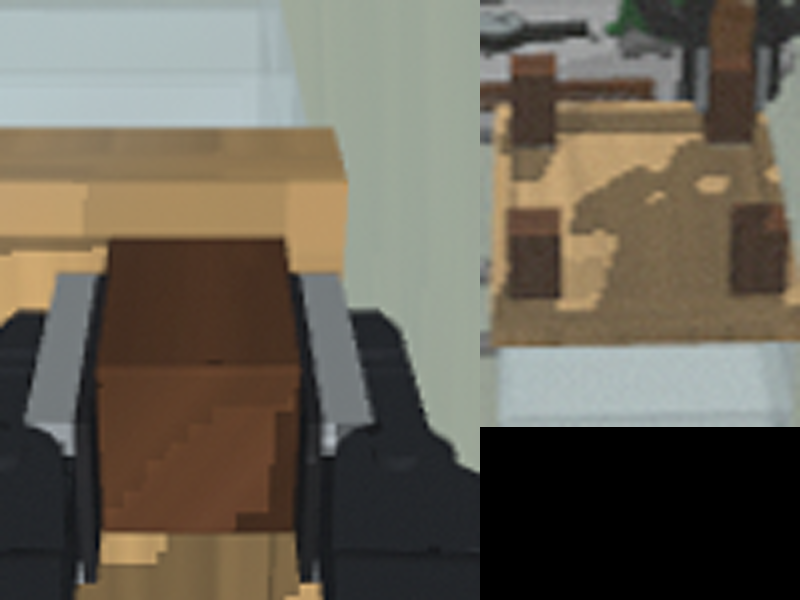

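View pics/side_8.png

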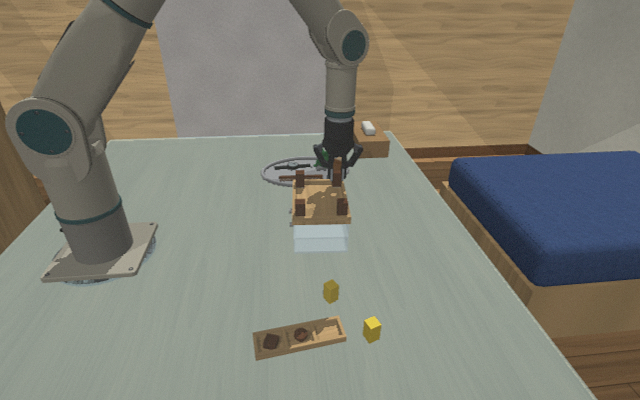

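The foot stands upright in the corner at wrist crop (200,240), flush with both strips. The knob and stub are still in the tray at side (301,335) and (271,341), and nothing else has moved. Handing in.

```bash
python3 -c "
from workcell import arm
print(arm.finish_job()); s=arm.read_state(); print(s['t'],s['contact_force'],s['tcp_pos'],s['grip_width'])"
```

```text
the job is handed in; nothing more can be done
None
the job is handed in; nothing more can be done
```

I took the tall dark foot out of the parts tray, set it upright on the bare pad and pushed it into the corner against both rim strips. I held it there for about 4.5 s and handed in at about 16.5 s, with the foot still gripped at 90 N and still pressed.

**Last checks:** The tool position stayed constant to about 0.1 mm during the hold. The side reactions were about 8 N on each strip, with about 5.5 N down on the pad. With the downward force briefly cut to about 0 N, the side forces stayed at about 6.5 N, so the foot bears on both strips and isn't just held by friction. The last pictures show the foot upright in the corner, the knob and stub still in their tray, and the yellow look-alikes and the things on the oval tray where they were.

**Disagreements:**
- The cameras differed by up to 4 mm on the pad's y position, so I found the final fit by contact force.
- The first slide towards the far strip stuck on pad friction at about 11 N downward, so I eased off and repeated it.
- The tool is tilted by a few tenths of a degree under the push.
- I couldn't read the state after hand-in, so the final second is not checked.

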